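# Hold sprung tweezers at the marked gap over the catch dish

### The arm

A 6-joint arm with a two-finger parallel gripper is mounted at the origin on the work surface. World frame = base frame: x ahead of the robot, y to its left, z up, the work surface at z = 0. Lengths are in m, angles in rad, forces in N, time in s.
With the tool pointing down it reaches from about 0.325 to 0.875 m from the base axis. Payload 4.4 kg.
Tool frame: the origin (TCP) lies midway between the tips of the shut fingers; the grasp point (between the pads) lies r.grasp_offset behind it (r.grasp_offset is the distance from the TCP to the grasp point, in m); z points along the fingers, y is the line along which they close (so a half turn about z gives the same grasp; the last joint's range is limited). The gripper opens to 85 mm and grips with 20 to 120 N. Pads are 22 mm wide; open, the fingers measure 114 mm over their backs; the gripper's body (76 mm by 85 mm) begins 54 mm behind the grasp point. The pads swing forward as they close: fully open they stand 13 mm farther back than shut.
Start: joints at [1.147, 0.207, 1.542, -0, 1.393, -0.15], TCP at [0.155, 0.554, 0.231] pointing down, gripper open.
Joint ranges: [-2.73, 2.73], [-0.86, 2.22], [0.23, 2.46], [-1.11, 4.25], [0.08, 2.63], [-2.82, 2.82]. Speed limits (rad/s): [2.79, 2.79, 3.14, 3.14, 3.14, 3.14].

### API

Orientations are given as a unit quaternion [w, x, y, z].
In Python, from rig import r gives the robot as it stands.
- The arm moves only by the tool shift_gripper, called after ">>>" as name(argument=value, ...), one argument or row to a line, values as JSON. Schema: {"type":"object","properties":{"moves":{"type":"string"},"jaw":{"type":"number"},"squeeze":{"type":"number"},"only":{"type":"string"},"quiet":{"type":"boolean"},"lines":{"type":"string"}},"required":["moves"],"additionalProperties":false}. moves is a string of 1 to 10 rows, one to a line, with the numbers parted by commas; each row has 6 numbers: dx, dy, dz in m, then a rotation vector rx, ry, rz in rad; each row is the pose to reach, as a shift and turn from the pose commanded when the call began, along the tool's axes at that moment; what a row does not reach only later rows make up. A row lasts 1/8 s, in which the tool goes at most 0.0625 m and 0.188 rad, less where a joint would pass 70% of its speed; a pose out of reach is approached as far as the arm can. jaw is the finger opening in m, set as the call begins (left out keeps the last). The fingers move at their own pace and stop on an object; squeeze is the grip in N (left out, the last holds). Time passes only in rows, so rows that do not move let the fingers close. The tool returns the time, the measured TCP pose, the force, the opening and the grip force at its end. only (a regular expression) keeps the lines of the reply that match it, lines (a string "A,B") keeps lines A to B, and quiet returns only ok. Input that does not fit is refused with a message, and nothing moves.
- r.get_obs(): the state, without advancing time (a new reading comes with each control period).
- r.grab_frame(name): name is "side" or "top"; returns a dict with "frame" (400x640x3 uint8, red, green, blue), "camera_matrix" (3x3 intrinsics, pixels), "pose" (4x4, takes a point from camera to world coordinates). Camera axes: x right, y up, looking along -z (the intrinsics and any distortion apply to the point x, -y, -z); pixel columns grow to the right and rows downward; lengths in m; the calibration is good to about 2 mm. A picture is of the moment at which its call begins. There is no depth.
- r.hand_in(): hands the job in; it is judged then, once.
The state is a dict: "time": time; "joint_pos": joint angles; "qvel": joint speeds; "effort": joint torques, N m; "eef_pos": TCP position; "tcp_rot": TCP orientation; "force": force on the tool from outside, world axes, zero at the start; "ft_torque": the same for the moment, N m; "opening": finger opening in m; "grip_force": force on a finger pad.
Only numpy, scipy, OpenCV 4.12 (cv2) and the standard library are available. Lean on these libraries where they do the work, as an engineer would, in place of code of your own. Each camera call takes 0.05 s, during which the arm holds its last target. There are 200 camera calls.

### The job

Pick the sprung tweezers up off their rest and bring the red tips over the blue catch dish, some 10 cm above the bench, squeezed so that the black pointer sits in the green band of their gauge (a tip gap of about 16 mm), ready for a colleague to slip a new frit between the tips. Never let the tips close right up, and leave the dish and the other things where they stand. Finish while holding the tweezers there, with the gap steady: do not put them down or let go.

Things in the scene. Friction and masses are not known exactly. Their poses are not given: they have to be found in the camera images.
- tweezers: Loose sprung steel tweezers, 176 mm long, 12 mm high, about 64 g, lying flat on the rest, arms spread sideways. Origin: on their underside, midway between the black finger pads; x points to the red tips, y to the left arm, z up. Rear yoke (19 mm wide) at x = -91 to -67 mm; both arms are hinged on it at x = -75 mm, y = +-6 mm, and always move together, mirror-wise
- grip_point (a point): The place to grip: midway between the finger pads, 6 mm above the underside, fingers closing along y. Each arm has a black pad outside, 40 x 12 mm: outer faces 41 mm apart as found, 30 mm apart and parallel to x at the marked gap. The spring pushes each pad out with 1.6 N open, 7.6 N at the marked gap, 11 N nearly shut; it springs open if let go
- gauge_green (a point): Centre of the green band on the white gauge tongue (20 mm wide, top 14 mm above the underside), which is fixed to the right arm 50 mm ahead of the grip point and reaches across over the left arm. Green edges: tip gaps of 12 and 20 mm; middle: 16 mm
- pointer (a point): Middle of the black pointer (26 mm long, 1.6 mm thick) on top of the left arm, just above the tongue. As found it is 19 mm off the green middle, on the left (+y); squeezing brings it into the green; beyond it, towards the right arm, the gap is too small
- tip_mid (a point): Point midway between the two red tips, 85 mm ahead of the grip point along the tweezers' x, at the same height
- tip_left (a point): Inner face of the left tip's end, mid height. The distance to tip_right is the tip gap: 40 mm open, 16 mm as marked
- tip_right (a point): Inner face of the right tip's end, mid height
- jaw_left (a joint): Angle of the left arm, rad: 0 as found (tip gap 40 mm), 0.075 at the marked gap of 16 mm, at most 0.118 (tips 2 mm apart). Gap = 40 mm - 320 mm/rad x angle; distance over the finger pads = 41 mm - 150 mm/rad x angle
- rest: Fixed tweezers rest: yellow base plate 170 x 80 mm, 4 mm thick, with two grey cross bars, 10 mm wide, 80 mm long (along y) and 25 mm high, centred at x = -64 and +70 mm. Origin: centre of its underside. The tweezers lie on the bars, so their underside is 25 mm above the bench; between the bars the fingers have free room down to the plate
- dish: Blue catch dish, round and open on top, 90 mm across the rim, 20 mm high, loose, about 120 g. Origin: centre of its underside
- solvent: Bystander: clear solvent bottle with a blue cap, 68 mm across, 150 mm high, origin under its centre
- amber: Bystander: amber jar with a white cap, 52 mm across, 90 mm high, origin under its centre
- vial_rack: Bystander: blue vial rack with capped vials, 60 x 130 mm and 48 mm high, origin under its centre

How it is judged:
By the outcome, as a careful person would: the job done as asked, in the order asked, and still so for the second after the job is handed in, while the arm keeps its last pose, push and grip.
It also fails if it takes over 48 s, if anything falls off the work surface, if the arm or the gripper's body presses on something with over 40 N, if the wrist force passes 120 N, or if a joint passes its speed limit or range.

## Working session

There is one attempt and no reset: what is moved stays moved. The work goes in short steps, Python scripts to look and compute and a tool call to move; the robot and the scene stay as the last step left them, time stands still between calls to the robot, and variables do not carry over. Pictures are saved under pics/ and viewed, at most 10 in all, crops included, and the job is handed in when it is done.

```bash
ls; mkdir -p pics
```

Run:
```python
from rig import r
import cv2,numpy as np
for n in("top","side"):
    f=r.grab_frame(n); cv2.imwrite(f"pics/{n}0.png",f["frame"][:,:,::-1]); print(n,np.round(f["camera_matrix"],1).tolist(),np.round(f["pose"],3).tolist(),[k for k in f])
print(r.get_obs(),r.grasp_offset)
```

```text
pics
rig.py
top [[493.4, 0.0, 319.2], [0.0, 493.4, 196.9], [0.0, 0.0, 1.0]] [[0.021, 0.998, -0.061, 0.517], [-0.999, 0.02, -0.025, -0.01], [-0.024, 0.062, 0.998, 1.275], [0.0, 0.0, 0.0, 1.0]] ['frame', 'camera_matrix', 'pose']
side [[415.2, 0.0, 322.6], [0.0, 415.2, 203.0], [0.0, 0.0, 1.0]] [[-0.959, 0.195, -0.208, 0.4], [-0.285, -0.654, 0.701, 0.751], [0.001, 0.731, 0.682, 0.795], [0.0, 0.0, 0.0, 1.0]] ['frame', 'camera_matrix', 'pose']
{'time': 0.1, 'joint_pos': array([ 1.14653436e+00,  2.07351314e-01,  1.54283381e+00,  1.57568531e-05,
        1.39349768e+00, -1.50494023e-01]), 'qvel': array([ 0.00111135, -0.00380322, -0.00359006,  0.0004649 , -0.00017859,
        0.00143289]), 'effort': array([-1.27671654e-03, -3.84091830e+01, -2.92549592e+01, -2.46631880e-04,
        4.88368838e-03,  2.32305460e-06]), 'eef_pos': array([0.15517273, 0.55294886, 0.23022171]), 'tcp_rot': array([-3.03650026e-04,  1.36458210e-01,  9.90645277e-01, -1.00001854e-03]), 'force': array([0.41034799, 0.12438231, 0.09721136]), 'ft_torque': array([ 0.01517521, -0.06847267,  0.03457432]), 'grip_force': 0.0, 'opening': 0.0851430522454121} 0.0187
```

View pics/top0.png

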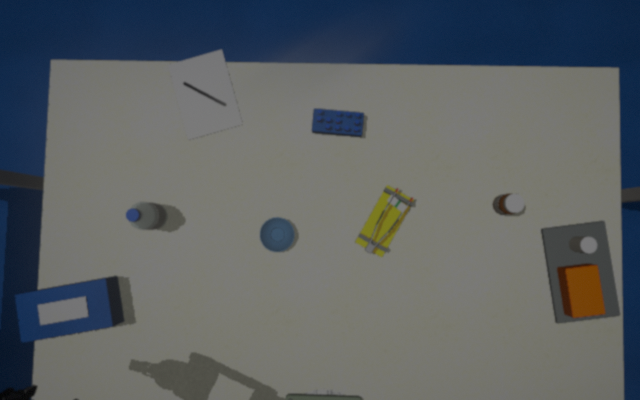

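View pics/side0.png

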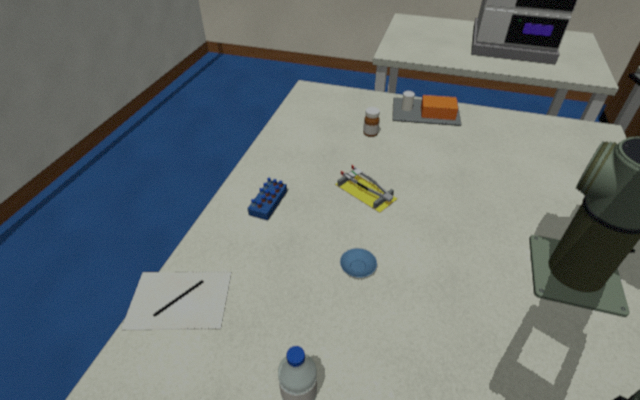

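The top view shows the rest at about (386,222) with the tweezers' tips up and to the right near (402,193), and the dish at (277,234). The side view shows the rest at (367,190) and the dish at (358,263). Next I'll enlarge both.

Run:
```python
import cv2
a=cv2.imread("pics/top0.png")[180:262,340:436]; b=cv2.imread("pics/side0.png")[150:222,325:410]
cv2.imwrite("pics/topc.png",cv2.convertScaleAbs(cv2.resize(a,None,fx=7,fy=7,interpolation=cv2.INTER_CUBIC),alpha=1.5))
cv2.imwrite("pics/sidec.png",cv2.convertScaleAbs(cv2.resize(b,None,fx=8,fy=8,interpolation=cv2.INTER_CUBIC),alpha=1.3))
```

```text
(no output)
```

View pics/topc.png

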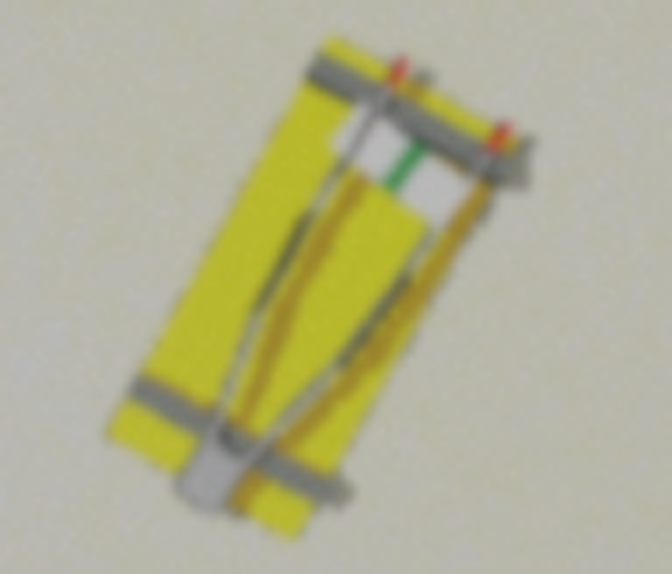

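View pics/sidec.png

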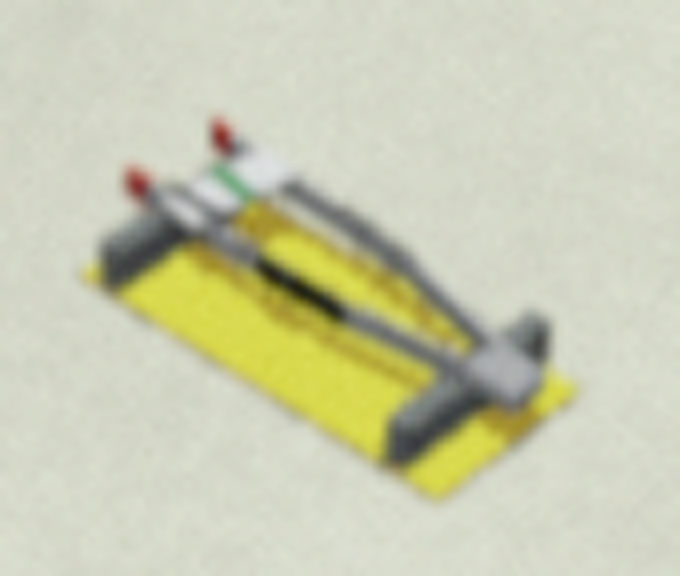

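In the top crop (7x), the tips are at (398,72) and (500,137), the pads at (285,262) and (377,320), and the yoke at (208,472). In the side crop (8x), the tips are at (138,183) and (222,135), and the left pad at (300,288).

Create h.py:
```python
import numpy as np
def ray(f,u,v):
    K=f["camera_matrix"];T=f["pose"]
    d=np.array([(u-K[0,2])/K[0,0],-(v-K[1,2])/K[1,1],-1]); return T[:3,3],T[:3,:3]@d
def at(f,u,v,z):
    o,d=ray(f,u,v); return o+d*(z-o[2])/d[2]
def proj(f,p):
    T=f["pose"];c=T[:3,:3].T@(np.asarray(p)-T[:3,3]);K=f["camera_matrix"]
    return np.array([K[0,0]*c[0]/-c[2]+K[0,2],K[1,1]*-c[1]/-c[2]+K[1,2]])
```

Run:
```python
from rig import r
from h import *
np.set_printoptions(precision=4,suppress=True)
t=r.grab_frame("top");s=r.grab_frame("side")
T=lambda x,y,z:at(t,340+(x+.5)/7-.5,180+(y+.5)/7-.5,z)
S=lambda x,y,z:at(s,325+(x+.5)/8-.5,150+(y+.5)/8-.5,z)
tl,tr,pl,pr,yk=T(398,72,.037),T(500,137,.037),T(285,262,.037),T(377,320,.037),T(208,472,.037)
print(tl,tr,pl,pr,yk)
print("tip sep",np.linalg.norm(tl-tr),"pads",np.linalg.norm(pl-pr))
tm=(tl+tr)/2;pm=(pl+pr)/2
print("tipmid",tm,"padmid",pm,"dist",np.linalg.norm(tm-pm),"tip-yoke",np.linalg.norm(tm-yk))
a=tm-yk;print("yaw",np.arctan2(a[1],a[0]), "perp", np.arctan2(*(tl-tr)[[1,0]])-np.pi/2)
print("rest corners",*[T(x,y,.004) for x,y in((333,36),(107,436),(297,540))])
b=S(138,183,.035),S(222,135,.035);print("side tips",*b,(b[0]+b[1])/2,"pad",S(300,288,.037),"yoke",S(503,362,.037))
for c in((277,235),):print("dish top",at(t,*c,.015))
print("dish side",at(s,358,262,.015))
```

```text
[ 0.6144 -0.172   0.037 ] [ 0.5918 -0.2086  0.037 ] [ 0.5455 -0.1326  0.037 ] [ 0.5255 -0.1656  0.037 ] [ 0.4702 -0.1062  0.037 ]
tip sep 0.043027191922414956 pads 0.038591993481953676
tipmid [ 0.6031 -0.1903  0.037 ] padmid [ 0.5355 -0.1491  0.037 ] dist 0.07915564422944261 tip-yoke 0.1572445285945806
yaw -0.5641938209867252 perp -0.5531265945656678
rest corners [ 0.6298 -0.1523  0.004 ] [ 0.4813 -0.0717  0.004 ] [ 0.445  -0.1416  0.004 ]
side tips [ 0.6151 -0.1714  0.035 ] [ 0.5924 -0.2077  0.035 ] [ 0.6037 -0.1895  0.035 ] pad [ 0.5453 -0.1285  0.037 ] yoke [ 0.4703 -0.1103  0.037 ]
dish top [0.4947 0.1276 0.015 ]
dish side [0.4976 0.1232 0.015 ]
```

Run:
```python
import cv2
a=cv2.imread("pics/top0.png")[205:265,245:310]; b=cv2.imread("pics/side0.png")[235:290,325:390]
f=lambda a:cv2.convertScaleAbs(cv2.resize(a,(390,360),interpolation=cv2.INTER_CUBIC),alpha=1.4)
cv2.imwrite("pics/dish.png",cv2.hconcat([f(a),f(b)]))
```

```text
(no output)
```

View pics/dish.png

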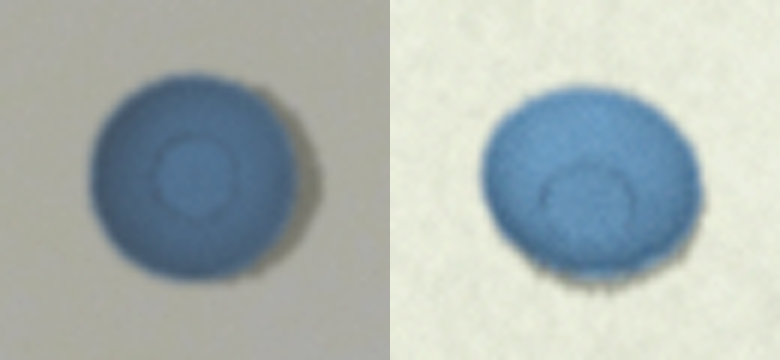

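The dish rim is centred at crop (193,177), which is pixel (277.2,234.5), about (0.496, 0.126) in world coordinates. The tweezers' grip point is near (0.5357, -0.149) with yaw -0.553. Measured sizes fit: tip to yoke 157 mm, pads about 39 mm apart. Now I'll work out the shift.

Add to h.py:
```python
from scipy.spatial.transform import Rotation as R
def shift(o,p,yawy):
    M=R.from_quat(np.roll(o["tcp_rot"],-1)); y=np.array([np.cos(yawy),np.sin(yawy),0]);z=np.array([0,0,-1.])
    G=R.from_matrix(np.c_[np.cross(y,z),y,z])
    return M.inv().apply(np.array(p)-o["eef_pos"]).round(4),(M.inv()*G).as_rotvec().round(4)
```

Run:
```python
from rig import r
from h import *
print(shift(r.get_obs(),(.5357,-.149,.13),-.553+np.pi/2))
```

```text
(array([-0.5561, -0.573 ,  0.1012]), array([-0.0015,  0.    ,  0.2792]))
```

>>> shift_gripper(
  moves="-0.04,-0.04,0,0,0,0.03\n-0.08,-0.08,0,0,0,0.06\n-0.12,-0.124,0,0,0,0.09\n-0.16,-0.165,0,0,0,0.12\n-0.2,-0.206,0,0,0,0.15\n-0.24,-0.247,0,0,0,0.18\n-0.28,-0.289,0,0,0,0.21\n-0.32,-0.33,0,0,0,0.24\n-0.36,-0.371,0,0,0,0.26\n-0.4,-0.412,0,0,0,0.279",
  jaw=0.085,
  squeeze=20,
)

```text
time: 1.45
eef_pos: [0.4298, 0.047, 0.2314]
tcp_rot: [0.0, 0.273, 0.962, 0.0]
force: [0.7, 0.5, -0.8]
opening: 0.085
grip_force: 0.0
```

Run:
```python
from rig import r
from h import *
print(shift(r.get_obs(),(.5357,-.149,.13),-.553+np.pi/2))
```

```text
(array([-0.1931, -0.1111,  0.1014]), array([ 0.0007,  0.0005, -0.0008]))
```

>>> shift_gripper(
  moves="-0.04,-0.025,0.01,0,0,0\n-0.09,-0.05,0.03,0,0,0\n-0.14,-0.08,0.06,0,0,0\n-0.18,-0.1,0.09,0,0,0\n-0.193,-0.111,0.101,0,0,0\n-0.193,-0.111,0.101,0,0,0\n-0.193,-0.111,0.101,0,0,0\n-0.193,-0.111,0.101,0,0,0",
)

```text
time: 2.45
eef_pos: [0.5355, -0.146, 0.1317]
tcp_rot: [0.001, 0.272, 0.962, -0.0]
force: [-0.2, -0.5, 0.7]
opening: 0.0852
grip_force: 0.0
```

Run:
```python
from rig import r
from h import *
import cv2
o=r.get_obs();print(o["eef_pos"],o["tcp_rot"],shift(o,(.5357,-.149,.0105),-.553+np.pi/2))
f=[cv2.convertScaleAbs(cv2.resize(r.grab_frame(n)["frame"][a:a+90,b:b+90,::-1],(400,400),interpolation=cv2.INTER_CUBIC),alpha=1.4) for n,a,b in(("top",175,345),("side",135,325))]
cv2.imwrite("pics/above.png",cv2.hconcat(f))
```

```text
[ 0.53554667 -0.14595732  0.13174825] [ 1.08151340e-03  2.72095607e-01  9.62269613e-01 -4.93159268e-05] (array([-0.0015, -0.0026,  0.1213]), array([0.0005, 0.0021, 0.0019]))
```

View pics/above.png

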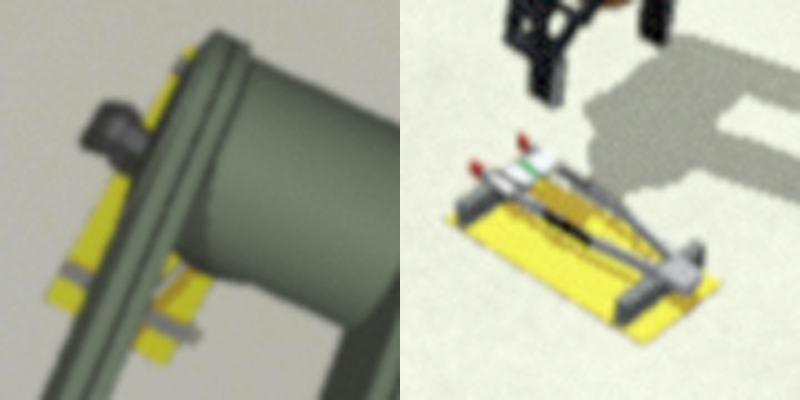

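The top view is blocked by the arm. The side view shows the fingers straddling the tweezers, above them. I'll re-read the settled pose and go down part of the way.

>>> shift_gripper(
  moves="0,0,0.02,0,0,0\n0,0,0.04,0,0,0\n0,0,0.06,0,0,0\n0,0,0.06,0,0,0\n0,0,0.06,0,0,0",
)

```text
time: 3.18
eef_pos: [0.5358, -0.147, 0.0713]
tcp_rot: [0.001, 0.273, 0.962, -0.0]
force: [-0.7, 1.1, -0.1]
opening: 0.0851
grip_force: 0.0
```

Run:
```python
from rig import r
from h import *
for _ in range(3):
    o=r.get_obs();print(o["eef_pos"],shift(o,(.5357,-.149,.0105),-.553+np.pi/2)); r.grab_frame("side")
```

```text
[ 0.53580233 -0.14701243  0.07130604] (array([-0.0009, -0.0018,  0.0608]), array([0.0002, 0.0015, 0.0007]))
[ 0.53611478 -0.14723716  0.07163866] (array([-0.0004, -0.0017,  0.0611]), array([0.0003, 0.0024, 0.0005]))
[ 0.53620936 -0.14733174  0.07171152] (array([-0.0003, -0.0017,  0.0612]), array([0.0003, 0.0026, 0.0005]))
```

>>> shift_gripper(
  moves="0,-0.002,0.02,0,0,0\n0,-0.002,0.04,0,0,0\n0,-0.002,0.055,0,0,0\n0,-0.002,0.061,0,0,0\n0,-0.002,0.061,0,0,0\n0,-0.002,0.061,0,0,0",
)

```text
time: 4.08
eef_pos: [0.5348, -0.149, 0.01]
tcp_rot: [0.001, 0.273, 0.962, -0.0]
force: [-0.1, -0.1, 0.0]
opening: 0.0849
grip_force: 0.0
```

>>> shift_gripper(
  moves="0,0,0,0,0,0\n0,0,0,0,0,0\n0,0,0,0,0,0\n0,0,0,0,0,0\n0,0,0,0,0,0\n0,0,0,0,0,0",
  jaw=0.040,
  squeeze=20,
)

```text
time: 4.82
eef_pos: [0.5346, -0.1489, 0.0098]
tcp_rot: [0.0, 0.273, 0.962, -0.0]
force: [-1.6, -0.1, 5.2]
opening: 0.0399
grip_force: 3.5
```

Run:
```python
from rig import r
from h import *
import cv2
o=r.get_obs();print(shift(o,(.5357,-.149,.0105),-.553+np.pi/2))
f=r.grab_frame("side")["frame"][145:220,330:430,::-1]
cv2.imwrite("pics/c1.png",cv2.convertScaleAbs(cv2.resize(f,(800,600),interpolation=cv2.INTER_CUBIC),alpha=1.4))
```

```text
(array([-0.001 ,  0.0005, -0.0007]), array([0.0002, 0.001 , 0.0002]))
```

View pics/c1.png

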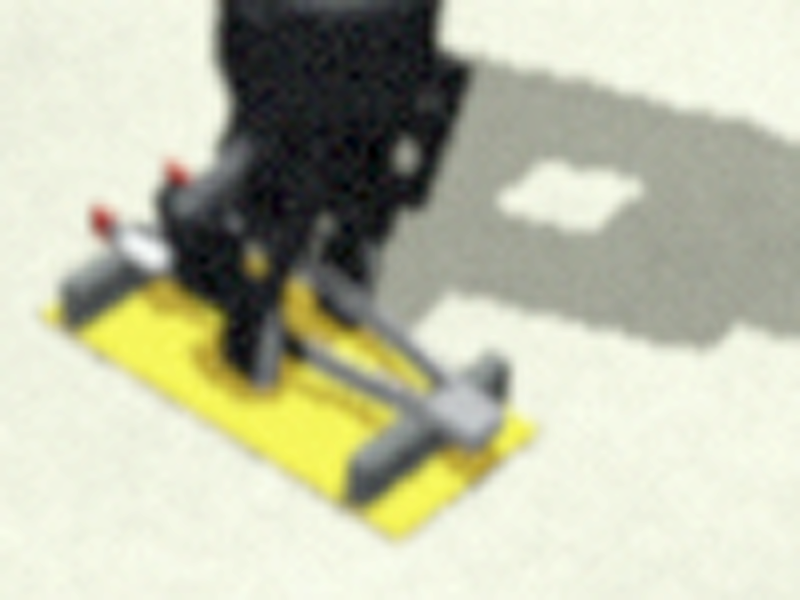

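The fingers stand on the pads between the bars. The tips are at crop (102,218) and (178,172), slightly squeezed. Next: squeeze to 30 mm and lift.

>>> shift_gripper(
  moves="0,0,0,0,0,0\n0,0,0,0,0,0\n0,0,0,0,0,0\n0,0,0,0,0,0",
  jaw=0.0305,
)

```text
time: 5.38
eef_pos: [0.5351, -0.1495, 0.0108]
tcp_rot: [0.001, 0.273, 0.962, -0.0]
force: [-1.5, -0.0, 10.8]
opening: 0.0307
grip_force: 10.3
```

>>> shift_gripper(
  moves="0,0,-0.002,0,0,0\n0,0,-0.007,0,0,0\n0,0,-0.015,0,0,0\n0,0,-0.027,0,0,0\n0,0,-0.042,0,0,0\n0,0,-0.057,0,0,0\n0,0,-0.068,0,0,0\n0,0,-0.075,0,0,0\n0,0,-0.075,0,0,0\n0,0,-0.075,0,0,0",
)

```text
time: 6.62
eef_pos: [0.5337, -0.1485, 0.0838]
tcp_rot: [-0.001, 0.273, 0.962, 0.0]
force: [-0.1, 0.3, -1.0]
opening: 0.0308
grip_force: 6.7
```

Run:
```python
from rig import r
from h import *
import cv2
o=r.get_obs();print(o["eef_pos"],o["opening"],o["grip_force"],shift(o,(.4236,.1706,.087),-.553+np.pi/2))
f=r.grab_frame("side")["frame"][125:200,320:420,::-1]
cv2.imwrite("pics/c2.png",cv2.convertScaleAbs(cv2.resize(f,(800,600),interpolation=cv2.INTER_CUBIC),alpha=1.4))
```

```text
[ 0.53366432 -0.14852908  0.0837832 ] 0.03076932042424524 6.690525412559509 (array([ 0.2612,  0.2138, -0.003 ]), array([-0.0001, -0.0011,  0.0002]))
```

View pics/c2.png

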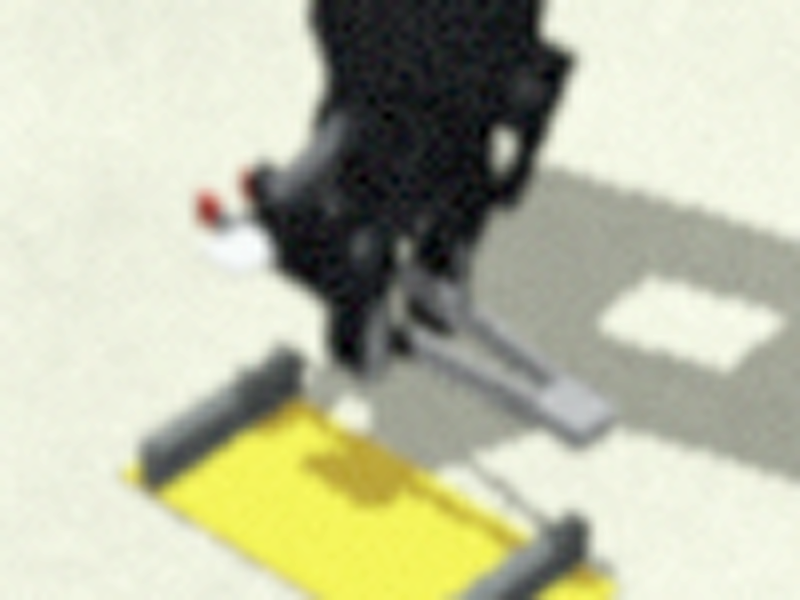

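The tweezers are held level and clear of the rest. The tips at (207,210) and (250,185) put the gap near 18 mm. On to the dish.

>>> shift_gripper(
  moves="0.01,0.008,0,0,0,0\n0.032,0.026,0,0,0,0\n0.065,0.053,0,0,0,0\n0.1,0.082,0,0,0,0\n0.135,0.11,0,0,0,0\n0.17,0.138,0,0,0,0\n0.205,0.167,0,0,0,0\n0.235,0.191,0,0,0,0\n0.254,0.207,0,0,0,0\n0.26,0.212,0,0,0,0",
)

```text
time: 7.92
eef_pos: [0.4226, 0.1695, 0.0839]
tcp_rot: [-0.001, 0.272, 0.962, -0.0]
force: [0.6, -0.3, -0.8]
opening: 0.0305
grip_force: 6.7
```

>>> shift_gripper(
  moves="0,0,0,0,0,0\n0,0,0,0,0,0\n0,0,0,0,0,0\n0,0,0,0,0,0\n0,0,0,0,0,0",
  jaw=0.0298,
)

```text
time: 8.55
eef_pos: [0.4243, 0.1679, 0.0843]
tcp_rot: [-0.0, 0.273, 0.962, -0.0]
force: [-0.5, -0.3, -0.6]
opening: 0.0298
grip_force: 7.4
```

Run:
```python
from rig import r
from h import *
import cv2
t=r.grab_frame("top");s=r.grab_frame("side");o=r.get_obs()
g=o["eef_pos"]+[0,0,.0207]; u=np.array([np.cos(-.553),np.sin(-.553),0])
print(o["eef_pos"],o["opening"],o["grip_force"]);out=[]
for n,f in(("top",t),("side",s)):
    p=proj(f,g+.085*u); print(n,"expected tip px",p,"dish px",proj(f,(.4955,.1265,.02)))
    c=np.round(p).astype(int)-[35,30]; print("crop origin",c)
    out.append(cv2.convertScaleAbs(cv2.resize(f["frame"][c[1]:c[1]+80,c[0]:c[0]+66,::-1],(396,480),interpolation=cv2.INTER_CUBIC),alpha=1.4))
cv2.imwrite("pics/d1.png",cv2.hconcat(out))
```

```text
[0.42423242 0.1680591  0.08427947] 0.029874736406979678 7.440243065357208
top expected tip px [274.61165688 234.8094357 ] dish px [277.20854652 234.70866657]
crop origin [240 205]
side expected tip px [360.78446954 236.7126856 ] dish px [358.6731159  261.89460912]
crop origin [326 207]
```

View pics/d1.png

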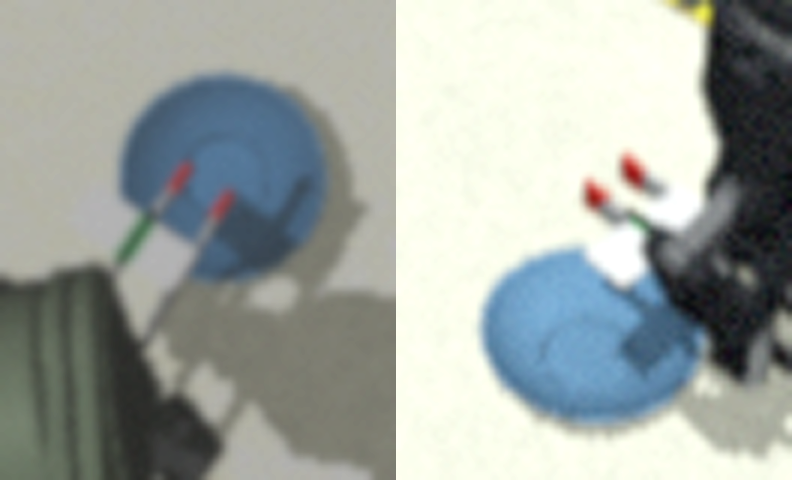

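In the top crop, the tip ends at (188,163) and (231,192) lie over the dish centre, (0.4965, 0.1234) against the dish at (0.4955, 0.1265). The red centres give a gap of about 17 mm. I'll hold a second and take a last close look at the pointer.

>>> shift_gripper(
  moves="0,0,0,0,0,0\n0,0,0,0,0,0\n0,0,0,0,0,0\n0,0,0,0,0,0\n0,0,0,0,0,0\n0,0,0,0,0,0\n0,0,0,0,0,0\n0,0,0,0,0,0",
)

```text
time: 9.65
eef_pos: [0.4242, 0.1682, 0.0843]
tcp_rot: [-0.0, 0.273, 0.962, -0.0]
force: [-0.3, -0.0, -1.2]
opening: 0.0302
grip_force: 7.4
```

Run:
```python
from rig import r
import cv2,numpy as np
f=lambda n:np.mean([r.grab_frame(n)["frame"] for _ in range(6)],0)[:,:,::-1].astype(np.uint8)
z=lambda a:cv2.convertScaleAbs(cv2.resize(a,(400,400),interpolation=cv2.INTER_CUBIC),alpha=1.2)
cv2.imwrite("pics/e.png",cv2.hconcat([z(f("top")[227:257,254:284]),z(f("side")[228:258,354:384])]))
```

```text
(no output)
```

View pics/e.png

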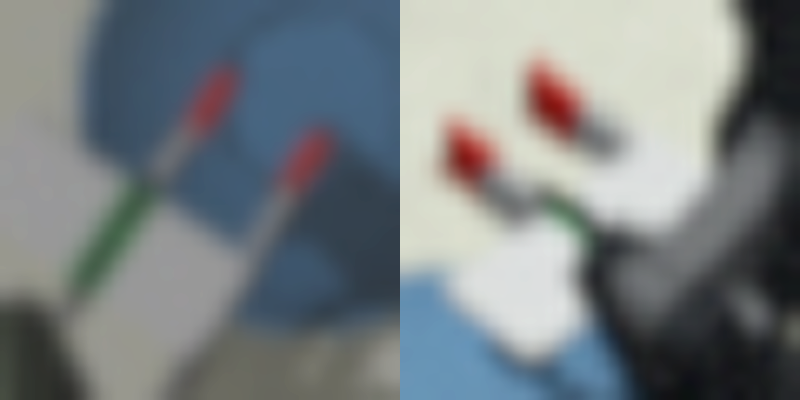

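The pointer's dark ends at (148,183) and (70,300) line up with the green band. The tip centres at (215,102) and (306,162) give a gap of about 16.4 mm, and the readings are steady.

```bash
python3 -c "
from rig import r
print(r.hand_in())"
```

```text
the job is handed in; nothing more can be done
None
```

Handed in at about 10 s: the tweezers are held with the tips over the dish (about 3 mm off centre), an estimated 10.5 cm above the bench, pointer in the green and a steady gap of about 16 mm; nothing else was touched on the way, as far as I could see.

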